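# Prove the trip, then hold the target slide flush on the sloped sensor face

## Task

Prove the trip of the sensor test rig before using it: press the button on the grey box so that its lever drops, then lift the lever back up until it stays up by itself. Then take the aluminium target slide by its tab, tilt it to the slope of the spring-loaded sensing face and press it gently flush against the face, square to it and centred over the round window, so that the face gives about half its travel and never reaches the bottom of it. Finish while still holding it pressed there, and leave the wheel hub and the rubber boot where they are.

Things in the scene. Friction and masses are not known exactly. Their poses are not given: they have to be found in the camera images.
- trip_unit: Grey painted steel box fixed to the bench, 120 (x) x 180 (y) mm, in two steps: the half with the lever is 60 mm high, the half with the button (box y from +20 to +90 mm) is 85 mm high. Origin at the centre of its underside, x axis pointing away from the lever side, z up. It carries the button (in a collar of radius 20 mm and 8 mm high) on the high half and the lever, between two small cheeks, on the low half.
- button_top (a point): Centre of the top of the black push button, radius 14 mm, 18 mm above the high half when not pressed (103 mm above the bench). It lies at x 0, y +55 mm in the box frame. Pressed straight down.
- trip_button (a joint): Button travel in m: 0 out, 0.006 fully in. Spring return, 1.6 N to start and 4 N fully in. The lever is tipped over at about 4 mm, so press it fully.
- trip_lever (a joint): Lever angle in rad about a level axle (the box's y axis) through point lever_pivot: 0 = up, leaning 0.2 rad backwards (to the box's +x) against its stop, where its weight keeps it; dead centre (upright) at 0.2; it falls to the box's -x side beyond that, down to 1.7 = nearly level. When the button is pressed it drops by itself in about a second. The lever weighs 80 g and turns freely.
- lever_grip (a point): Grip point on the lever's handle: a round black bar, 12 mm in diameter, 55 mm long, lying parallel to the box's y axis; this point is on its centre line, 33 mm to the box's -y side of the lever's 8 mm thick round arm and 85 mm from the axle line. Up: about 157 mm above the bench. Dropped: about 80 mm above the bench and 60 mm in front of the box front. The bar may turn in the fingers as the lever swings.
- lever_pivot (a point): Point on the lever's axle in the middle of the lever's arm, 74 mm above the bench; axes of the box. At lever angle q the bar's centre line lies 85 sin(0.2 - q) mm towards the box's +x and 85 cos(0.2 - q) mm above it.
- slide: Loose target slide of bare aluminium, about 130 g: a flat plate 56 (x) x 76 (y) x 6 (z) mm with an upright grip tab in the middle of its top, 34 mm long in x, 14 mm thick in y, reaching to 52 mm above the underside. Origin at the centre of the plate's underside, z towards the tab's top. It lies on the bench, tab up; either way round is the same.
- face_mid (a point): Centre of the sloped sensing face: a flat steel plate 86 (x) x 104 (y) mm, 10 mm thick, with a black round window of radius 16 mm in its middle. z is the outward normal of the face, y its level edge direction, x points up the slope. The face stands on a dark cast base (150 x 140 mm) fixed to the bench, about 110 mm above it, and slopes down towards the robot's side by 0.2 to 0.55 rad. The side cheeks of the base lie lower than the face.
- stage_tilt (a joint): Slope of the sensing face from level in rad (differs from start to start); the hinge is clamped and does not move.
- sensing_face (a joint): How far the sensing face is pressed in along its normal, in m: 0 free, 0.010 at the bottom. Spring: about 4 N to start it, then 0.8 N per mm, so about 8 N at half travel. The weight of the slide alone does not move it. No reading is given while a held slide rests on it; judge by the push or by how far the slide has gone in.
- hub: Bystander: grey cast iron wheel hub, flange 130 mm across, 55 mm high, origin under its centre. Leave alone.
- boot: Bystander: green rubber sensor boot, 44 mm across, 42 mm high, origin under its centre. Leave alone.
Things that resemble listed ones, but are neither listed nor needed, are in the scene too. Leave any green or red look-alike of the part that bears face_mid alone.

How it is judged:
By the outcome, as a careful person would: the job done as asked, in the order asked, and still so for the second after the job is handed in, while the arm keeps its last pose, push and grip.
It also fails if it takes over 58 s, if anything falls off the work surface, if the arm or the gripper's body presses on something with over 40 N, if the wrist force passes 120 N, or if a joint passes its speed limit or range.

## Robot

A 6-joint arm with a two-finger parallel gripper is mounted at the origin on the work surface. World frame = base frame: x ahead of the robot, y to its left, z up, the work surface at z = 0. Lengths are in mm, angles in degrees, forces in N, time in s.
With the tool pointing down it reaches from about 375 to 925 mm from the base axis. Payload 5.7 kg.
Tool frame: the origin (TCP) lies at the very end of the fingers, on their centre line; the grasp point (between the pads) lies 19 mm behind it (grip_depth is the distance from the TCP to the grasp point, in mm); z points along the fingers, y is the line along which they close (so a half turn about z gives the same grasp; the last joint's range is limited). The gripper opens to 85 mm and grips with 20 to 120 N. Pads are 22 mm wide; open, the fingers measure 114 mm over their backs; the gripper's body (76 mm by 85 mm) begins 54 mm behind the grasp point. The pads swing forward as they close: fully open they stand 13 mm farther back than shut.
Start: joints at [-77.183, 20.558, 86.54, -0, 72.909, -6.595], TCP at [199.396, -565.862, 197.667] pointing down, gripper open.
Joint ranges: [-170.27, 170.27], [-57.76, 135], [12.27, 136.19], [-55.21, 235.2], [11.17, 155.16], [-170.74, 170.74]. Speed limits (degrees/s): [136.94, 136.94, 180, 180, 180, 180].

## Interface

Orientations are given as a 3x3 rotation matrix whose columns are the frame's x, y, z axes.
In Python, from rig import get_obs, get_image, camera_params, hand_in, search_frame, masks_of, grip_depth gives the robot as it stands.
- The arm moves only by the tool play_rows, never from a script. Its argument "steps" is a list of rows, each a list of 7 numbers: the shift along the tool's x, y, z in mm, then the turn, a rotation vector about the tool's x, y, z in rad, then the opening, from 0 (shut) to 1 (fully open). A call has 1 to 20 rows; each row shifts and turns the commanded pose from where the row before left it, along the tool's axes as they then stand; what a row does not reach is not made up. A row lasts 1/12 s, in which the tool goes at most 41.7 mm and 7.16 degrees, less where a joint would pass 70% of its speed; a pose out of reach is approached as far as the arm can. A call with a gripper value outside its range is refused whole. The fingers move at their own pace and stop on an object; "force" is the grip in N (left out, the last holds). Time passes only in rows, so rows that do not move let the fingers close. It gives the time, the measured TCP pose, the force, the opening and the grip force at its end, in the units of the state.
- get_obs(): the state, without advancing time (a new reading comes with each control period).
- get_image(name): name is "scene" or "top"; returns (picture, depth): 420x560x3 uint8, red, green, blue; 420x560 float32, mm along the optical axis (not along the pixel's ray), 0 where there is no reading.
- camera_params(name): a dict with "mtx" (3x3 intrinsics, pixels), "R" (3x3) and "t" (3): a world point X has camera coordinates R X + t. Camera axes: x right, y down, z forward; pixel columns grow to the right and rows downward; lengths in mm; the calibration is good to about 2 mm. A picture is of the moment at which its call begins. camera_params takes no time and is no camera call.
- hand_in(): hands the job in; it is judged then, once.
Trained networks look in the newest picture that a camera, given by its name, has taken for a name from the list of things; names that differ only in an ending like _2 or _b are one class to them, and where a whole thing is asked for, a point or a joint stands for the part that bears it (a point fixed in the world has none). Each returns a list of dicts, best first, with "score" (0 to 1); they miss things now and then, are a little off and sometimes report something else, mostly with a low value. They report only what shows in the picture. A call takes as long as a camera call. They do not tell look-alikes from the thing itself.
- search_frame(thing, camera): "box" ([left, top, right, bottom] in pixels, round what is visible of it).
- masks_of(thing, camera): "pixels" (420x560 bool, what is visible of it) and "box" ([left, top, right, bottom] in pixels, round what is visible of it).
The state is a dict: "clock": time; "qpos": joint angles; "qvel": joint speeds; "joint_torque": joint torques, N m; "tcp_pos": TCP position; "orientation": TCP orientation; "ft_force": force on the tool from outside, world axes, zero at the start; "moment": the same for the moment, N m; "opening": finger opening in mm; "grip_force": force on a finger pad.
Only numpy, scipy, OpenCV 4.12 (cv2) and the standard library are available. Lean on these libraries where they do the work, as an engineer would, in place of code of your own. Each camera call takes 0.05 s, during which the arm holds its last target. There are 200 camera calls.

## Working session

There is one attempt and no reset: what is moved stays moved. The work goes in short steps, Python scripts to look and compute and a tool call to move; the robot and the scene stay as the last step left them, time stands still between calls to the robot, and variables do not carry over. Pictures are saved under pics/ and viewed, at most 10 in all, crops included, and the job is handed in when it is done.

Besides the shell and the picture viewer there is one more tool, called after ">>>" as name(argument=value, ...) on one line, values as JSON. play_rows: Moves the arm, as the interface text tells. Its arguments: {"type":"object","properties":{"steps":{"type":"array","items":{"type":"array","items":{"type":"number"}}},"force":{"type":"number"}},"required":["steps"]}

```bash
mkdir -p pics; ls; cat > h.py <<'E'
import numpy as np, cv2
from rig import *
def grab(n,f=None):
    im,d=get_image(n)
    if f: cv2.imwrite('pics/'+f,im[:,:,::-1])
    return im,d
def world(n,d,us=None,vs=None):
    c=camera_params(n);K,R,t=map(np.array,(c['mtx'],c['R'],c['t']))
    if us is None: vs,us=np.mgrid[0:d.shape[0],0:d.shape[1]]
    us=np.asarray(us);vs=np.asarray(vs)
    z=d[vs,us];p=np.stack([(us-K[0,2])/K[0,0]*z,(vs-K[1,2])/K[1,1]*z,z],-1)
    return (p-t)@R
E
python3 - <<'E'
from h import *
for n in('scene','top'):
    im,d=grab(n,n+'0.png');W=world(n,d)
    np.savez(n+'0.npz',im=im,d=d,W=W)
    for th in('trip_unit','button_top','lever_grip','slide','face_mid','hub','boot'):
        for r in search_frame(th,n)[:3]:
            b=r['box'];u,v=int((b[0]+b[2])/2),int((b[1]+b[3])/2)
            print(n,th,round(r['score'],2),np.round(b),np.round(W[v,u]))
print(get_obs()); print(grip_depth)
E
```

```text
pics
scene trip_unit 0.89 [172. 241. 255. 323.] [ 607. -233.   57.]
scene button_top 0.62 [221. 248. 232. 259.] [ 588. -172.  103.]
scene lever_grip 0.45 [178. 251. 200. 270.] [ 590. -280.  159.]
scene slide 0.96 [233. 227. 259. 249.] [510. -43.  14.]
scene face_mid 0.85 [314. 180. 355. 207.] [624. 206. 111.]
scene face_mid 0.67 [364. 154. 396. 178.] [633. 421. 111.]
scene face_mid 0.59 [251. 152. 292. 179.] [394. 172. 108.]
scene hub 0.83 [311. 260. 356. 305.] [812. -11.  50.]
scene hub 0.63 [222. 248. 231. 260.] [ 588. -172.  103.]
scene boot 0.73 [222. 248. 231. 261.] [ 589. -172.  100.]
scene boot 0.67 [126. 254. 144. 271.] [ 380. -325.   22.]
top trip_unit 0.81 [330. 184. 401. 233.] [ 589. -220.   58.]
top button_top 0.42 [344. 203. 356. 214.] [ 582. -167.   98.]
top button_top 0.32 [256. 128. 306. 172.] [766.  26.  55.]
top face_mid 0.83 [206. 261. 247. 295.] [388. 180. 105.]
top face_mid 0.77 [189. 183. 230. 220.] [601. 231. 110.]
top face_mid 0.62 [117. 180. 159. 212.] [619. 433. 107.]
top hub 0.92 [259. 127. 307. 166.] [777.  23.  58.]
top hub 0.63 [392. 279. 404. 290.] [ 36
[... 196 characters left out ...]
.59395798e+00]), 'qvel': array([ 0.1094885 ,  0.07996581, -0.05264911,  0.00230107, -0.02832889,
       -0.11053795]), 'joint_torque': array([ 1.49951833e-03, -5.27516985e+01, -2.79038250e+01, -3.50604532e-04,
        1.68739727e-03, -5.62509442e-06]), 'tcp_pos': array([ 199.39376185, -565.85415838,  197.69049604]), 'orientation': array([[ 9.43160311e-01,  3.32338123e-01, -1.82464965e-05],
       [ 3.32338124e-01, -9.43160307e-01,  7.92489774e-05],
       [ 9.12808516e-06, -8.08084966e-05, -9.99999997e-01]]), 'ft_force': array([ 0.48443891, -0.2701444 , -0.63679592]), 'moment': array([-0.03907085, -0.04518779, -0.03677812]), 'grip_force': 0.0, 'opening': 85.21760186557988}
18.700000000000003
```

```bash
python3 - <<'E'
import cv2
a=cv2.imread('pics/scene0.png')[140:335,110:410];b=cv2.imread('pics/top0.png')[110:310,100:420]
cv2.imwrite('pics/a.png',cv2.resize(a,(800,520),interpolation=2));cv2.imwrite('pics/b.png',cv2.resize(b,(800,500),interpolation=2))
E
```

```text
(no output)
```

View pics/a.png

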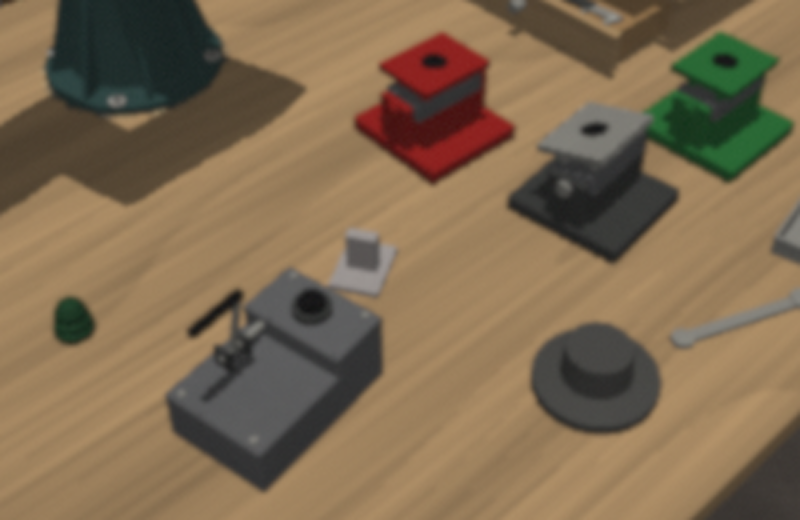

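View pics/b.png

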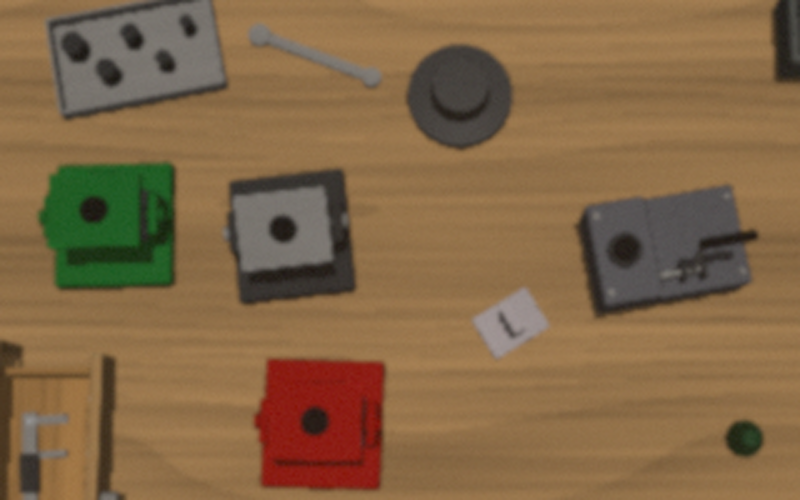

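The crops show the grey rig, which is the real one, with its face at scene (334,192) and top (210,202). The look-alikes to avoid are the red stand at scene (272,165) and the green one at (380,166). The trip unit is at scene (213,283), with the button at (227,253) and the black lever bar at (190,258). The slide is at scene (246,240), and the boot and hub are clear of everything. Now measuring.

```bash
cat > m.py <<'E'
from h import *
def rect(P):
    r=cv2.minAreaRect(P[:,:2].astype(np.float32)); return np.round(r[0],1),np.round(r[1],1),round(r[2],1)
def near(W,d,c,r,z0,z1):
    return (d>0)&(np.hypot(W[...,0]-c[0],W[...,1]-c[1])<r)&(W[...,2]>z0)&(W[...,2]<z1)
if __name__=='__main__':
  for n in('scene','top'):
    f=np.load(n+'0.npz');im,d,W=f['im'].astype(int),f['d'],f['W']
    m=near(W,d,(590,-215),130,50,95);print(n,'box',rect(W[m]),m.sum())
    for a,b in((52,66),(78,90)):
        m=near(W,d,(590,-215),130,a,b);print('  step',a,rect(W[m]),np.median(W[m][:,2]),m.sum())
    m=near(W,d,(587,-170),30,95,115);print('  button',W[m].mean(0).round(1),rect(W[m]),m.sum())
    m=near(W,d,(590,-270),70,125,180);print('  lever',W[m].mean(0).round(1),rect(W[m]),m.sum())
    m=near(W,d,(510,-43),60,3,12);print('  plate',rect(W[m]),m.sum(),np.median(W[m][:,2]))
    m=near(W,d,(510,-43),60,20,60);print('  tab',W[m].mean(0).round(1),rect(W[m]),m.sum(),W[m][:,2].max())
    m=near(W,d,(612,218),75,85,150)&(im.sum(2)>240)
    P=W[m];
    for _ in range(4):
        c=P.mean(0);nn=np.linalg.svd(P-c)[2][2];nn*=np.sign(nn[2]);P=P[abs((P-c)@nn)<4]
    # face-frame rect
    y=np.cross([0,0,1],nn);y/=np.linalg.norm(y);x=np.cross(y,nn)
    if x[2]<0:x,y=-x,-y
    q=np.c_[(P-c)@x,(P-c)@y];r=rect(q);cc=c+r[0][0]*x+r[0][1]*y
    print('  face',c.round(1),nn.round(3),'tilt',np.arccos(nn[2]).round(3),'yaw',np.degrees(np.arctan2(x[1],x[0])).round(1),r,cc.round(1),len(P))
    m=near(W,d,cc,35,85,150)&(im.sum(2)<150);print('  window',W[m].mean(0).round(1),rect(W[m]),m.sum())
    print('  bench',np.median(W[near(W,d,(450,-150),60,-20,20)][:,2]).round(1))
E
python3 m.py
```

```text
scene box (array([ 593.9, -221.3]), array([122.9, 182.9]), 9.3) 2947
  step 52 (array([ 594.8, -222.1]), array([122. , 180.7]), 9.7) 58.76024588436005 1765
  step 78 (array([ 589.7, -193.1]), array([121.6, 128.5]), 13.2) 83.68236605296026 863
  button [ 585.2 -168.7  101.2] (array([ 584.1, -169.7]), array([26.3, 31.2]), 11.4) 81
  lever [ 585.1 -270.2  157.3] (array([ 584.8, -272.1]), array([12.2, 64.7]), 11.5) 148
  plate (array([507.1, -38.8]), array([78.7, 80.2]), 29.2) 214 5.333942092842631
  tab [511.7 -40.9  39.4] (array([509.5, -38.5]), array([34.7, 19.1]), 24.4) 137 55.8659131541322
  face [608.1 220.6 108.5] [-0.24  -0.028  0.971] tilt 0.243 yaw 6.6 (array([-2.8,  2.2]), array([109.8,  90.6]), 89.9) [605.2 222.5 107.8] 510
  window [603.1 223.2 107.9] (array([602.3, 223.7]), array([17.6, 14. ]), 35.6) 18
  bench -1.1
top box (array([ 589.9, -223.1]), array([120.7, 182.4]), 9.9) 2318
  step 52 (array([ 589.9, -222.5]), array([120.5, 181.1]), 9.9) 60.07894474400942 1231
  step 78 (array([ 585.4, -195.2]), array([120.8, 125.6]), 10.3) 84.33121608632416 855
  button [ 580.3 -167.7  102.2] (array([ 578. , -168.3]), array([32.1, 37.4]), 26.1) 91
  lever [ 578.7 -269.3  160.5] (array([ 580.2, -272.3]), array([13.9, 65. ]), 14.0) 112
  plate (array([509.8, -43.8]), array([115.3, 113.8]), 52.7) 468 5.993055442470803
  tab [504.4 -39.8  48.3] (array([505. , -40.6]), array([33.6, 14.9]), 33.5) 68 57.33840093056982
  face [602.5 221.8 108.9] [-0.243 -0.022  0.97 ] tilt 0.247 yaw 5.2 (array([-0.8, -0.5]), array([ 85.3, 103.9]), 1.3) [601.8 221.3 108.7] 801
  window [600.8 220.1 109.2] (array([600.5, 220.6]), array([25.2, 21.9]), 43.8) 66
  bench 0.4
```

```bash
cat > go.py <<'E'
import sys
from h import *
from scipy.linalg import expm,logm
from scipy.spatial.transform import Rotation as Ro
def Rt(yaw_y,n=(0,0,1)):  # tool y at yaw (deg), tool z = -n
    z=-np.array(n,float);z/=np.linalg.norm(z);a=np.radians(yaw_y);y=np.array([np.cos(a),np.sin(a),0]);y-=y@z*z;y/=np.linalg.norm(y)
    return np.c_[np.cross(y,z),y,z]
def T(R,p): M=np.eye(4);M[:3,:3]=R;M[:3,3]=p;return M
def row(A,B,N):
    D=expm(np.real(logm(np.linalg.inv(A)@B))/N)
    return np.r_[D[:3,3],Ro.from_matrix(D[:3,:3]).as_rotvec()]
def cur(): o=get_obs();return T(o['orientation'],o['tcp_pos'])
def plan(p,R,N,A=None):
    A=cur() if A is None else A
    B=T(A[:3,:3] if R is None else R,p);print(N,'x',np.round(row(A,B,N),4).tolist());return B
E
python3 - <<'E'
from go import *
B=plan([583,-168,197],None,18); B=plan([583,-168,107],Rt(9.8),14,B)
E
```

```text
18 x [27.4458, -13.7641, 0.0397, -0.0, -0.0, 0.0]
14 x [-0.0002, 0.0003, 6.4286, -0.0, -0.0, -0.1002]
```

>>> play_rows(steps=[[27.4, -13.8, 0, 0, 0, 0, 0], [27.4, -13.8, 0, 0, 0, 0, 0], [27.4, -13.8, 0, 0, 0, 0, 0], [27.4, -13.8, 0, 0, 0, 0, 0], [27.4, -13.8, 0, 0, 0, 0, 0], [27.4, -13.8, 0, 0, 0, 0, 0], [27.4, -13.8, 0, 0, 0, 0, 0], [27.4, -13.8, 0, 0, 0, 0, 0], [27.4, -13.8, 0, 0, 0, 0, 0], [27.4, -13.8, 0, 0, 0, 0, 0], [27.4, -13.8, 0, 0, 0, 0, 0], [27.4, -13.8, 0, 0, 0, 0, 0], [27.4, -13.8, 0, 0, 0, 0, 0], [27.4, -13.8, 0, 0, 0, 0, 0], [27.4, -13.8, 0, 0, 0, 0, 0], [27.4, -13.8, 0, 0, 0, 0, 0], [27.4, -13.8, 0, 0, 0, 0, 0], [27.4, -13.8, 0, 0, 0, 0, 0], [0, 0, 0, 0, 0, 0, 0]], force=25)

```text
clock: 2.38
tcp_pos: [585.7, -163.8, 197.8]
orientation: [[0.942, 0.335, 0.003], [0.335, -0.942, 0.002], [0.003, -0.001, -1.0]]
ft_force: [-0.6, 0.0, 0.8]
opening: -0.1
grip_force: 0.0
```

>>> play_rows(steps=[[0, 0, 6.2, 0, 0, -0.1, 0], [0, 0, 6.2, 0, 0, -0.1, 0], [0, 0, 6.2, 0, 0, -0.1, 0], [0, 0, 6.2, 0, 0, -0.1, 0], [0, 0, 6.2, 0, 0, -0.1, 0], [0, 0, 6.2, 0, 0, -0.1, 0], [0, 0, 6.2, 0, 0, -0.1, 0], [0, 0, 6.2, 0, 0, -0.1, 0], [0, 0, 6.2, 0, 0, -0.1, 0], [0, 0, 6.2, 0, 0, -0.1, 0], [0, 0, 6.2, 0, 0, -0.1, 0], [0, 0, 6.2, 0, 0, -0.1, 0], [0, 0, 6.2, 0, 0, -0.1, 0], [0, 0, 6.2, 0, 0, -0.1, 0], [0, 0, 0, 0, 0, 0, 0]])

```text
clock: 3.63
tcp_pos: [580.7, -167.8, 109.7]
orientation: [[-0.17, 0.985, -0.002], [0.985, 0.17, 0.001], [0.001, -0.002, -1.0]]
ft_force: [-0.6, 0.0, 0.2]
opening: -0.1
grip_force: 0.0
```

```bash
python3 - <<'E'
from go import *
plan([583,-168,104.5],Rt(9.8),1)
im,d=grab('scene');cv2.imwrite('pics/c.png',cv2.resize(im[170:330,130:300],(680,640))[:600]);print(get_obs()['tcp_pos'])
E
```

```text
1 x [-0.6385, 2.2051, 5.2181, -0.0021, -0.0011, 0.0002]
[ 581.12716556 -167.77758475  110.29192853]
```

View pics/c.png

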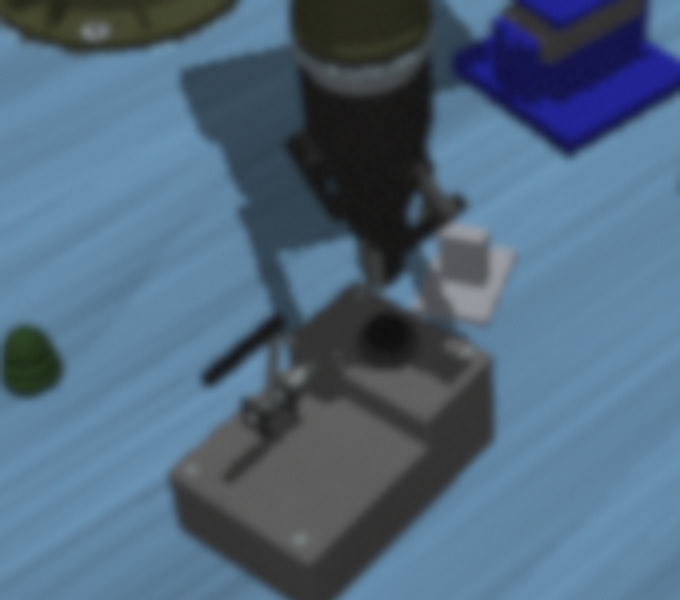

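The tip shows at scene ≈(226,241) and the button at ≈(227,253). That gap is larger than I expected, so I'm checking it against the projection.

```bash
python3 - <<'E'
from go import *
o=get_obs();p=o['tcp_pos'];print(p)
for n in('scene','top'):
    c=camera_params(n);K,R,t=map(np.array,(c['mtx'],c['R'],c['t']))
    for X in (p,[583,-168,103]):
        q=K@(R@X+t);print(n,q[:2]/q[2],q[2])
    im,d=grab(n);W=world(n,d)
    dist=np.linalg.norm(W-p,axis=-1)
    m=(d>0)&(np.hypot(W[...,0]-p[0],W[...,1]-p[1])<50)&(W[...,2]>105)&(W[...,2]<160)
    if m.any():
        z=W[m];print(m.sum(),z[z[:,2].argsort()][:8].round(0).tolist())
E
```

```text
[ 581.12716556 -167.77758475  110.29192853]
scene [225.29028666 248.77234957] 1157.6186070114106
scene [225.86578668 251.21113402] 1161.2355279705425
41 [[584.0, -178.0, 105.0], [584.0, -165.0, 106.0], [583.0, -177.0, 106.0], [590.0, -170.0, 142.0], [588.0, -175.0, 144.0], [590.0, -170.0, 146.0], [591.0, -174.0, 146.0], [586.0, -176.0, 147.0]]
top [349.87088803 207.68879082] 1460.422992095617
top [349.57902899 207.46232766] 1467.9269054213785
13 [[570.0, -166.0, 105.0], [569.0, -168.0, 106.0], [581.0, -157.0, 106.0], [587.0, -157.0, 106.0], [572.0, -171.0, 107.0], [578.0, -163.0, 107.0], [575.0, -166.0, 107.0], [581.0, -160.0, 107.0]]
```

Lateral position agrees; the dark fingertips just blend into the black button. Pressing now.

>>> play_rows(steps=[[0, 1.0, 3, 0, 0, 0, 0], [0, 0, 3, 0, 0, 0, 0], [0, 0, 2, 0, 0, 0, 0], [0, 0, 2, 0, 0, 0, 0], [0, 0, 1, 0, 0, 0, 0], [0, 0, 0, 0, 0, 0, 0], [0, 0, 0, 0, 0, 0, 0]])

```text
clock: 4.37
tcp_pos: [582.9, -167.5, 99.8]
orientation: [[-0.167, 0.986, -0.0], [0.986, 0.167, 0.0], [0.0, -0.0, -1.0]]
ft_force: [-0.7, 0.2, -0.2]
opening: -0.0
grip_force: 0.0
```

>>> play_rows(steps=[[0, 0, 1, 0, 0, 0, 0], [0, 0, 1, 0, 0, 0, 0], [0, 0, 1, 0, 0, 0, 0], [0, 0, 0, 0, 0, 0, 0]])

```text
clock: 4.7
tcp_pos: [582.9, -167.4, 96.7]
orientation: [[-0.167, 0.986, -0.0], [0.986, 0.167, 0.0], [0.0, -0.0, -1.0]]
ft_force: [-0.4, -0.0, -0.1]
opening: 0.1
grip_force: 0.0
```

```bash
python3 - <<'E'
from go import *
im,d=grab('scene');a=cv2.resize(im[210:280,170:260][:,:,::-1],(720,560),interpolation=2);cv2.imwrite('pics/d.png',a)
print(get_obs()['ft_force'])
E
```

```text
[ 0.58682731 -0.64374426  0.50723231]
```

View pics/d.png

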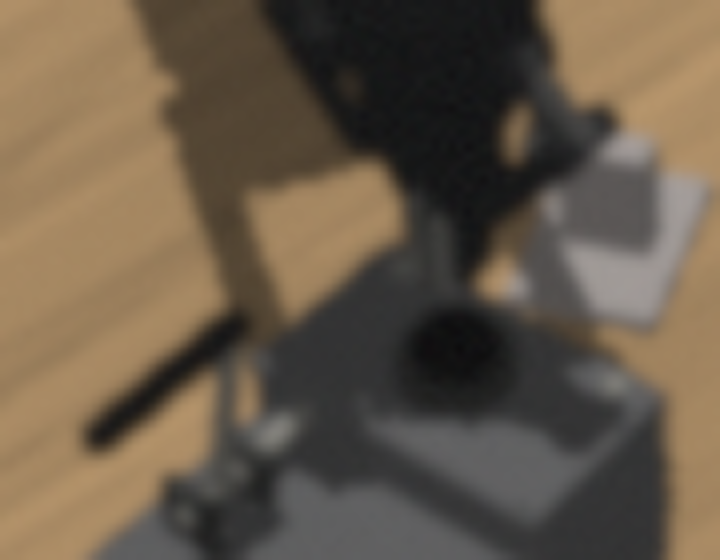

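The grey finger ends at scene ≈(224,246) and then runs into the black button at (227,252). I'll print the heights along the finger to see where it really ends.

```bash
python3 - <<'E'
from go import *
im,d=get_image('scene');W=world('scene',d)
for v in range(234,264,2): print(v,[tuple(W[v,u].round().astype(int)) if d[v,u]>0 else 0 for u in range(221,234,2)])
E
```

```text
234 [(np.int64(585), np.int64(-180), np.int64(173)), (np.int64(591), np.int64(-178), np.int64(176)), (np.int64(597), np.int64(-177), np.int64(179)), (np.int64(599), np.int64(-172), np.int64(178)), (np.int64(608), np.int64(-172), np.int64(184)), (np.int64(615), np.int64(-172), np.int64(189)), (np.int64(622), np.int64(-171), np.int64(192))]
236 [(np.int64(582), np.int64(-178), np.int64(163)), (np.int64(588), np.int64(-176), np.int64(166)), (np.int64(597), np.int64(-177), np.int64(172)), (np.int64(601), np.int64(-174), np.int64(173)), (np.int64(613), np.int64(-177), np.int64(184)), (np.int64(616), np.int64(-173), np.int64(183)), (np.int64(623), np.int64(-173), np.int64(188))]
238 [(np.int64(582), np.int64(-178), np.int64(156)), (np.int64(589), np.int64(-178), np.int64(161)), (np.int64(596), np.int64(-176), np.int64(164)), (np.int64(598), np.int64(-172), np.int64(163)), (np.int64(596), np.int64(-164), np.int64(156)), (np.int64(614), np.int64(-172), np.int64(174)), (np.int64(475), np.int64(-60), np.int64(1))]
240 [(np.int64(579), np.int64(-177), np.int64(146)), (np.int64(588), np.int64(-1
[... 3165 characters left out ...]
, np.int64(-163), np.int64(90))]
260 [(np.int64(584), np.int64(-186), np.int64(85)), (np.int64(592), np.int64(-186), np.int64(90)), (np.int64(597), np.int64(-183), np.int64(93)), (np.int64(599), np.int64(-179), np.int64(91)), (np.int64(600), np.int64(-173), np.int64(88)), (np.int64(601), np.int64(-168), np.int64(84)), (np.int64(605), np.int64(-164), np.int64(85))]
262 [(np.int64(589), np.int64(-190), np.int64(84)), (np.int64(595), np.int64(-189), np.int64(88)), (np.int64(596), np.int64(-183), np.int64(85)), (np.int64(601), np.int64(-180), np.int64(86)), (np.int64(604), np.int64(-176), np.int64(85)), (np.int64(606), np.int64(-172), np.int64(84)), (np.int64(613), np.int64(-170), np.int64(88))]
```

Depth shows the finger ending at about z 130, though the TCP reads 97, and the button is still out at 102. The real fingertip is therefore about 30 mm short of the reported TCP. I'll go down by feel and measure the offset.

>>> play_rows(steps=[[0, 0, 3, 0, 0, 0, 0], [0, 0, 3, 0, 0, 0, 0], [0, 0, 3, 0, 0, 0, 0], [0, 0, 3, 0, 0, 0, 0], [0, 0, 3, 0, 0, 0, 0], [0, 0, 3, 0, 0, 0, 0], [0, 0, 0, 0, 0, 0, 0], [0, 0, 0, 0, 0, 0, 0]])

```text
clock: 5.47
tcp_pos: [582.8, -167.4, 78.6]
orientation: [[-0.167, 0.986, -0.001], [0.986, 0.167, 0.0], [0.0, -0.0, -1.0]]
ft_force: [-0.4, 0.6, 1.1]
opening: 0.0
grip_force: 0.0
```

>>> play_rows(steps=[[0, 0, 1.5, 0, 0, 0, 0], [0, 0, 1.5, 0, 0, 0, 0], [0, 0, 1, 0, 0, 0, 0], [0, 0, 0, 0, 0, 0, 0]])

```text
clock: 5.8
tcp_pos: [582.8, -167.4, 74.7]
orientation: [[-0.167, 0.986, -0.0], [0.986, 0.167, 0.0], [0.0, -0.0, -1.0]]
ft_force: [-1.5, 0.2, 0.3]
opening: 0.2
grip_force: 0.0
```

>>> play_rows(steps=[[0, 0, 1, 0, 0, 0, 0], [0, 0, 1, 0, 0, 0, 0], [0, 0, 1, 0, 0, 0, 0], [0, 0, 0, 0, 0, 0, 0]])

```text
clock: 6.13
tcp_pos: [582.8, -167.4, 71.7]
orientation: [[-0.167, 0.986, -0.0], [0.986, 0.167, 0.0], [0.0, -0.0, -1.0]]
ft_force: [-0.1, -0.4, 0.3]
opening: -0.2
grip_force: 0.0
```

```bash
python3 - <<'E'
from go import *
im,d=get_image('scene');W=world('scene',d)
print(get_obs()['ft_force'])
for v in range(236,262,2): print(v,[tuple(int(x) for x in W[v,u]) for u in range(221,232,3)])
E
```

```text
[-0.62727974 -1.16507053 -0.01822495]
236 [(582, -177, 162), (597, -179, 174), (604, -176, 177), (599, -163, 165)]
238 [(581, -178, 156), (592, -176, 162), (604, -177, 171), (595, -161, 153)]
240 [(580, -178, 148), (589, -175, 152), (600, -174, 159), (605, -169, 160)]
242 [(572, -173, 132), (591, -177, 147), (598, -173, 151), (611, -174, 160)]
244 [(573, -174, 126), (585, -173, 134), (598, -174, 144), (614, -177, 158)]
246 [(573, -174, 119), (590, -177, 134), (592, -169, 129), (599, -165, 132)]
248 [(548, -157, 82), (586, -175, 122), (594, -171, 125), (600, -167, 127)]
250 [(556, -163, 84), (587, -177, 117), (594, -172, 119), (1245, -649, 942)]
252 [(576, -178, 102), (586, -176, 109), (592, -171, 109), (591, -161, 101)]
254 [(572, -176, 90), (587, -177, 103), (592, -172, 103), (596, -165, 100)]
256 [(577, -180, 90), (589, -179, 99), (593, -173, 97), (597, -166, 95)]
258 [(584, -185, 92), (588, -179, 91), (594, -174, 92), (601, -170, 94)]
260 [(582, -185, 82), (593, -183, 90), (599, -178, 90), (601, -170, 87)]
```

>>> play_rows(steps=[[0, 0, 1, 0, 0, 0, 0], [0, 0, 1, 0, 0, 0, 0], [0, 0, 0, 0, 0, 0, 0]])

```text
clock: 6.43
tcp_pos: [582.9, -167.4, 69.7]
orientation: [[-0.167, 0.986, -0.0], [0.986, 0.167, 0.0], [0.0, -0.0, -1.0]]
ft_force: [-0.1, 0.3, -0.2]
opening: 0.1
grip_force: 0.0
```

>>> play_rows(steps=[[0, 0, 1, 0, 0, 0, 0], [0, 0, 1, 0, 0, 0, 0], [0, 0, 0, 0, 0, 0, 0]])

```text
clock: 6.68
tcp_pos: [583.0, -167.5, 67.9]
orientation: [[-0.167, 0.986, -0.0], [0.986, 0.167, 0.0], [0.0, -0.0, -1.0]]
ft_force: [-0.2, 0.6, 2.7]
opening: 0.1
grip_force: 1.1
```

>>> play_rows(steps=[[0, 0, 1, 0, 0, 0, 0], [0, 0, 0, 0, 0, 0, 0]])

```text
clock: 6.85
tcp_pos: [583.0, -167.5, 66.9]
orientation: [[-0.167, 0.986, 0.0], [0.986, 0.167, 0.0], [0.0, 0.0, -1.0]]
ft_force: [-0.4, -0.2, 2.1]
opening: -0.0
grip_force: 1.2
```

Contact came at TCP z ≈ 69, so the offset is about 34 mm. Pressing fully.

>>> play_rows(steps=[[0, 0, 1, 0, 0, 0, 0], [0, 0, 1, 0, 0, 0, 0], [0, 0, 1, 0, 0, 0, 0], [0, 0, 0, 0, 0, 0, 0]])

```text
clock: 7.18
tcp_pos: [583.0, -167.5, 63.7]
orientation: [[-0.167, 0.986, -0.0], [0.986, 0.167, 0.0], [0.0, -0.0, -1.0]]
ft_force: [-0.7, -0.0, 2.8]
opening: 0.1
grip_force: 1.8
```

>>> play_rows(steps=[[0, 0, 0.8, 0, 0, 0, 0], [0, 0, 0, 0, 0, 0, 0]])

```text
clock: 7.35
tcp_pos: [583.0, -167.5, 63.5]
orientation: [[-0.167, 0.986, 0.0], [0.986, 0.167, 0.0], [0.0, 0.0, -1.0]]
ft_force: [-1.8, 1.1, 5.9]
opening: 0.0
grip_force: 3.1
```

Button bottomed at 5.9 N with TCP z 63.5, so the fingertip offset is ≈33.5 mm. Next: rise and move above the dropped lever.

>>> play_rows(steps=[[0, 0, -10, 0, 0, 0, 0], [0, 0, -25, 0, 0, 0, 0.4], [0, 0, -25, 0, 0, 0, 0.4], [0, 0, -20, 0, 0, 0, 0.4], [-13.4, -15, 0, 0, 0, 0, 0.4], [-13.4, -15, 0, 0, 0, 0, 0.4], [-13.4, -15, 0, 0, 0, 0, 0.4], [-13.4, -15, 0, 0, 0, 0, 0.4], [-13.4, -15, 0, 0, 0, 0, 0.4], [-13.4, -15, 0, 0, 0, 0, 0.4], [-13.4, -15, 0, 0, 0, 0, 0.4], [-13.4, -15, 0, 0, 0, 0, 0.4], [0, 0, 0, 0, 0, 0, 0.4], [0, 0, 0, 0, 0, 0, 0.4]], force=25)

```text
clock: 8.52
tcp_pos: [482.3, -293.9, 143.3]
orientation: [[-0.165, 0.986, 0.0], [0.986, 0.165, 0.0], [0.0, 0.0, -1.0]]
ft_force: [-0.1, -0.4, -0.4]
opening: 34.4
grip_force: 0.0
```

```bash
python3 - <<'E'
from m import *
print(get_obs()['tcp_pos'])
out=[]
for n in('scene','top'):
    im,d=get_image(n);W=world(n,d)
    out.append(cv2.resize(im[200:320,120:270] if n=='scene' else im[170:290,300:450],(400,320))[:,:,::-1])
    m=near(W,d,(483,-290),60,66,92)&(im.sum(2)<200);P=W[m];print(n,m.sum(),P.mean(0).round(1) if len(P) else 0,rect(P) if len(P) else 0)
    m=near(W,d,(483,-294),70,95,180);P=W[m];print('finger zmin',np.sort(P[:,2])[:10].round(),P.mean(0).round(1))
cv2.imwrite('pics/e.png',np.hstack(out))
E
```

```text
[ 482.25273523 -293.91251408  143.29434877]
scene 98 [ 486.8 -293.2   82.4] (array([ 486.7, -290.8]), array([11.2, 60.4]), 6.3)
finger zmin [176. 176. 176. 176. 176. 177. 177. 177. 177. 178.] [ 473.1 -293.1  177. ]
top 55 [ 484.2 -265.8   83.6] (array([ 494.1, -268.7]), array([45., 27.]), 5.6)
finger zmin [] [nan nan nan]<stdin>:8: RuntimeWarning: Mean of empty slice.
  ret = um.true_divide(
```

View pics/e.png

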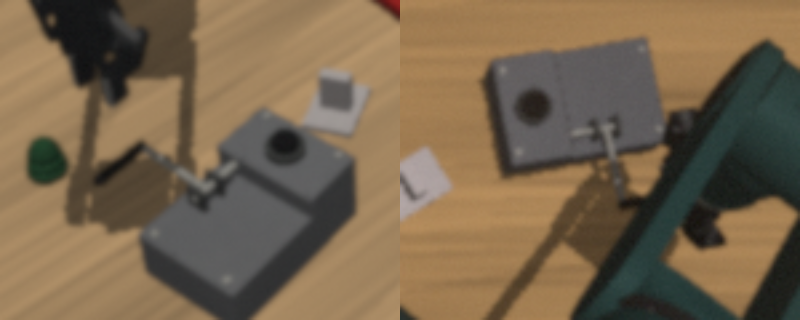

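The lever has dropped, with its bar at left-crop (120,163) and the open fingers above it at (115,95). Descending to grasp the bar.

>>> play_rows(steps=[[0.6, 1.8, 10, 0, 0, 0, 0.4], [0, 0, 12, 0, 0, 0, 0.4], [0, 0, 12, 0, 0, 0, 0.4], [0, 0, 12, 0, 0, 0, 0.4], [0, 0, 12, 0, 0, 0, 0.4], [0, 0, 12, 0, 0, 0, 0.4], [0, 0, 12, 0, 0, 0, 0.4], [0, 0, 10, 0, 0, 0, 0.4], [0, 0, 10, 0, 0, 0, 0.4], [0, 0, 10, 0, 0, 0, 0.4], [0, 0, 0, 0, 0, 0, 0.4], [0, 0, 0, 0, 0, 0, 0.4]])

```text
clock: 9.62
tcp_pos: [484.0, -291.9, 30.4]
orientation: [[-0.167, 0.986, -0.001], [0.986, 0.167, 0.001], [0.001, -0.001, -1.0]]
ft_force: [-0.3, -0.5, -0.1]
opening: 33.9
grip_force: 0.0
```

>>> play_rows(steps=[[0, 0, 0, 0, 0, 0, 0.1], [0, 0, 0, 0, 0, 0, 0], [0, 0, 0, 0, 0, 0, 0], [0, 0, 0, 0, 0, 0, 0], [0, 0, 0, 0, 0, 0, 0]], force=20)

```text
clock: 10.03
tcp_pos: [481.1, -293.0, 31.5]
orientation: [[-0.169, 0.986, -0.005], [0.986, 0.169, -0.001], [0.0, -0.005, -1.0]]
ft_force: [-9.6, -4.9, 3.0]
opening: 11.0
grip_force: 21.4
```

```bash
python3 - <<'E'
import numpy as np
q=np.linspace(1.7,0.05,31);b=85*np.c_[np.sin(.2-q),-np.cos(.2-q)]
print(np.diff(b,axis=0).round(1).tolist())
E
```

```text
[[0.5, -4.7], [0.7, -4.6], [1.0, -4.6], [1.2, -4.5], [1.5, -4.4], [1.7, -4.4], [1.9, -4.3], [2.2, -4.1], [2.4, -4.0], [2.6, -3.9], [2.8, -3.7], [3.0, -3.6], [3.2, -3.4], [3.4, -3.2], [3.6, -3.0], [3.7, -2.8], [3.9, -2.6], [4.0, -2.4], [4.1, -2.2], [4.3, -1.9], [4.4, -1.7], [4.4, -1.5], [4.5, -1.2], [4.6, -1.0], [4.6, -0.7], [4.7, -0.5], [4.7, -0.2], [4.7, 0.1], [4.7, 0.3], [4.6, 0.6]]
```

>>> play_rows(steps=[[0, -3, 0, 0, 0, 0, 0], [0, 0.5, -4.7, 0, 0, 0, 0], [0, 0.7, -4.6, 0, 0, 0, 0], [0, 1.0, -4.6, 0, 0, 0, 0], [0, 1.2, -4.5, 0, 0, 0, 0], [0, 1.5, -4.4, 0, 0, 0, 0], [0, 1.7, -4.4, 0, 0, 0, 0], [0, 1.9, -4.3, 0, 0, 0, 0], [0, 2.2, -4.1, 0, 0, 0, 0], [0, 2.4, -4.0, 0, 0, 0, 0], [0, 2.6, -3.9, 0, 0, 0, 0]])

```text
clock: 10.95
tcp_pos: [494.8, -290.7, 75.3]
orientation: [[-0.168, 0.986, -0.004], [0.986, 0.168, -0.001], [-0.0, -0.004, -1.0]]
ft_force: [-10.6, -5.2, 2.7]
opening: 11.3
grip_force: 20.4
```

>>> play_rows(steps=[[0, 0.8, -3.7, 0, 0, 0, 0], [0, 2.0, -3.6, 0, 0, 0, 0], [0, 3.2, -3.4, 0, 0, 0, 0], [0, 3.4, -3.2, 0, 0, 0, 0], [0, 3.6, -3.0, 0, 0, 0, 0], [0, 3.7, -2.8, 0, 0, 0, 0], [0, 3.9, -2.6, 0, 0, 0, 0], [0, 4.0, -2.4, 0, 0, 0, 0], [0, 4.1, -2.2, 0, 0, 0, 0], [0, 4.3, -1.9, 0, 0, 0, 0]])

```text
clock: 11.78
tcp_pos: [528.6, -284.9, 105.2]
orientation: [[-0.168, 0.986, -0.002], [0.986, 0.168, -0.001], [-0.0, -0.002, -1.0]]
ft_force: [-9.6, -1.8, 13.2]
opening: 11.2
grip_force: 21.4
```

>>> play_rows(steps=[[0, 3.4, -3.2, 0, 0, 0, 0], [0, 3.4, -3.0, 0, 0, 0, 0], [0, 4.5, -1.7, 0, 0, 0, 0], [0, 4.6, -1.5, 0, 0, 0, 0], [0, 4.6, -1.2, 0, 0, 0, 0], [0, 4.7, -1.0, 0, 0, 0, 0]])

```text
clock: 12.28
tcp_pos: [554.4, -280.2, 114.8]
orientation: [[-0.167, 0.986, -0.001], [0.986, 0.167, 0.001], [0.001, -0.001, -1.0]]
ft_force: [-0.4, -1.2, -3.5]
opening: 10.8
grip_force: 20.1
```

>>> play_rows(steps=[[0, 4.7, -0.4, 0, 0, 0, 0], [0, 4.7, -0.1, 0, 0, 0, 0], [0, 4.7, 0.2, 0, 0, 0, 0], [0, 4.7, 0.4, 0, 0, 0, 0], [0, 3.0, 0.5, 0, 0, 0, 0], [0, 0, 0, 0, 0, 0, 0]])

```text
clock: 12.78
tcp_pos: [576.7, -276.5, 114.6]
orientation: [[-0.168, 0.986, 0.001], [0.986, 0.168, 0.0], [0.0, 0.001, -1.0]]
ft_force: [-1.8, 1.8, 3.0]
opening: 11.0
grip_force: 20.6
```

>>> play_rows(steps=[[0, 1.5, 0, 0, 0, 0, 0], [0, 0, 0, 0, 0, 0, 0.1], [0, 0, 0, 0, 0, 0, 0.2], [0, 0, 0, 0, 0, 0, 0.35], [0, 0, 0, 0, 0, 0, 0.35], [0, 0, -10, 0, 0, 0, 0.35], [0, 0, -20, 0, 0, 0, 0.35], [0, 0, -25, 0, 0, 0, 0.35], [0, 0, -25, 0, 0, 0, 0.35], [0, 0, 0, 0, 0, 0, 0.5]])

```text
clock: 13.62
tcp_pos: [580.4, -278.7, 200.8]
orientation: [[-0.167, 0.986, 0.008], [0.986, 0.167, -0.005], [-0.006, 0.007, -1.0]]
ft_force: [0.2, -0.5, 0.1]
opening: 40.9
grip_force: 0.0
```

```bash
python3 - <<'E'
from m import *
n='scene';im,d=get_image(n);W=world(n,d)
m=near(W,d,(590,-270),70,125,175)&(im.sum(2)<200);print(W[m].mean(0).round(1),rect(W[m]),m.sum())
# plate/tab fit
for n in('scene','top'):
    f=np.load(n+'0.npz');im,d,W=f['im'].astype(int),f['d'],f['W']
    g=(im.max(2)-im.min(2)<30)&(im.min(2)>95)
    m=near(W,d,(508,-40),60,-5,70)&g
    k=m.astype(np.uint8);nl,l,s,c=cv2.connectedComponentsWithStats(k);m=l==(1+s[1:,4].argmax())
    p=m&(W[...,2]<12);print(n,'plate',rect(W[p]),p.sum())
    t=m&(W[...,2]>44)&(W[...,2]<60);print('tabtop',rect(W[t]),W[t].mean(0).round(1),t.sum())
    hull=cv2.minAreaRect(np.argwhere(m)[:,::-1].astype(np.float32));print(hull)
E
```

```text
[ 586.  -271.6  160.6] (array([ 585.7, -272.7]), array([11., 61.]), 9.3) 93
scene plate (array([508. , -38.6]), array([58. , 79.7]), 29.2) 248
tabtop (array([508.1, -36.3]), array([32.8, 18.2]), 35.0) [509.5 -39.   50.1] 46
((245.6551513671875, 238.86207580566406), (19.312314987182617, 25.254566192626953), 21.801410675048828)
top plate (array([504.3, -41.6]), array([54.1, 74.5]), 30.5) 352
tabtop (array([505.2, -40.2]), array([32.8, 14. ]), 30.0) [505.6 -39.9  50.8] 57
((303.76177978515625, 238.8004150390625), (18.146873474121094, 24.56707000732422), 58.392494201660156)
```

Lever stays up (bar at the same place as at the start, z≈160). Next: the slide, at (506,-40) with yaw 30°.

>>> play_rows(steps=[[24.8, -3.4, 0, 0, 0, 0, 0.5], [24.8, -3.4, 0, 0, 0, 0, 0.5], [24.8, -3.4, 0, 0, 0, 0, 0.5], [24.8, -3.4, 0, 0, 0, 0, 0.5], [24.8, -3.4, 0, 0, 0, 0, 0.5], [24.8, -3.4, 0, 0, 0, 0, 0.5], [24.8, -3.4, 0, 0, 0, 0, 0.5], [24.8, -3.4, 0, 0, 0, 0, 0.5], [24.8, -3.4, 0, 0, 0, 0, 0.5], [24.8, -3.4, 0, 0, 0, 0, 0.5]])

```text
clock: 14.5
tcp_pos: [501.0, -36.7, 193.9]
orientation: [[-0.167, 0.986, -0.001], [0.986, 0.167, 0.0], [0.001, -0.001, -1.0]]
ft_force: [0.5, 1.1, -0.2]
opening: 42.7
grip_force: 0.0
```

>>> play_rows(steps=[[0, 0, 10, 0, 0, 0.121, 0.5], [0, 0, 10, 0, 0, 0.121, 0.5], [0, 0, 10, 0, 0, 0.121, 0.5], [0, 0, 10, 0, 0, 0.121, 0.5], [0, 0, 10, 0, 0, 0.121, 0.5], [0, 0, 10, 0, 0, 0.121, 0.5], [0, 0, 10, 0, 0, 0.121, 0.5], [0, 0, 10, 0, 0, 0.121, 0.5], [0, 0, 10, 0, 0, 0.121, 0.5], [0, 0, 10, 0, 0, 0.121, 0.5], [0, 0, 0, 0, 0, 0, 0.5], [0, 0, 0, 0, 0, 0, 0.5]])

```text
clock: 15.5
tcp_pos: [501.2, -37.6, 93.8]
orientation: [[0.862, 0.508, -0.002], [0.508, -0.862, 0.001], [-0.002, -0.002, -1.0]]
ft_force: [0.2, 0.8, -0.3]
opening: 42.8
grip_force: 0.0
```

```bash
python3 - <<'E'
from go import *
plan([506.5,-40,-15],Rt(-60),12)
im,d=get_image('scene');cv2.imwrite('pics/f.png',cv2.resize(im[180:270,200:290][:,:,::-1],(500,500),interpolation=2))
E
```

```text
12 x [0.2863, 0.4007, 9.0627, -0.0001, 0.0001, 0.0007]
```

View pics/f.png

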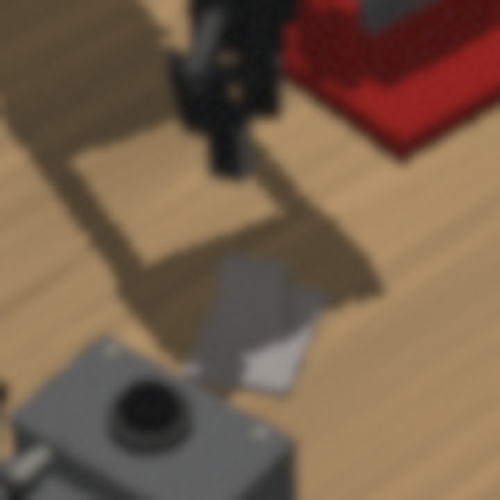

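Fingers (crop (230,170)) are above the slide (crop (255,310)), edge-on as intended. Descending.

>>> play_rows(steps=[[1.7, 2.4, 8, 0, 0, 0, 0.5], [1.7, 2.4, 10, 0, 0, 0, 0.5], [0, 0, 12, 0, 0, 0, 0.5], [0, 0, 12, 0, 0, 0, 0.5], [0, 0, 12, 0, 0, 0, 0.5], [0, 0, 12, 0, 0, 0, 0.5], [0, 0, 12, 0, 0, 0, 0.5], [0, 0, 10, 0, 0, 0, 0.5], [0, 0, 8, 0, 0, 0, 0.5], [0, 0, 7, 0, 0, 0, 0.5], [0, 0, 5, 0, 0, 0, 0.5], [0, 0, 0, 0, 0, 0, 0.5], [0, 0, 0, 0, 0, 0, 0.5]])

```text
clock: 16.63
tcp_pos: [507.5, -40.2, -13.7]
orientation: [[0.863, 0.505, -0.0], [0.505, -0.863, 0.0], [-0.0, -0.0, -1.0]]
ft_force: [-0.3, 0.3, -0.0]
opening: 42.7
grip_force: 0.0
```

>>> play_rows(steps=[[0, 0, 0, 0, 0, 0, 0.3], [0, 0, 0, 0, 0, 0, 0.1], [0, 0, 0, 0, 0, 0, 0.05], [0, 0, 0, 0, 0, 0, 0], [0, 0, 0, 0, 0, 0, 0], [0, 0, 0, 0, 0, 0, 0]], force=60)

```text
clock: 17.13
tcp_pos: [508.2, -40.3, -12.9]
orientation: [[0.863, 0.504, 0.001], [0.504, -0.863, -0.0], [0.001, 0.001, -1.0]]
ft_force: [0.4, 0.6, 6.2]
opening: 13.3
grip_force: 59.3
```

>>> play_rows(steps=[[0, 0, -5, 0, 0, 0, 0], [0, 0, -10, 0, 0, 0, 0], [0, 0, -20, 0, 0, 0, 0], [0, 0, -20, 0, 0, 0, 0], [0, 0, -20, 0, 0, 0, 0], [0, 0, -20, 0, 0, 0, 0], [0, 0, -20, 0, 0, 0, 0], [0, 0, -20, 0, 0, 0, 0], [0, 0, -20, 0, 0, 0, 0], [0, 0, -15, 0, 0, 0, 0], [0, 0, 0, 0, 0, 0, 0], [0, 0, 0, 0, 0, 0, 0]])

```text
clock: 18.13
tcp_pos: [507.9, -40.3, 157.3]
orientation: [[0.863, 0.505, 0.002], [0.505, -0.863, -0.0], [0.002, 0.001, -1.0]]
ft_force: [-1.3, 0.5, -1.2]
opening: 13.3
grip_force: 58.6
```

```bash
cat > f.py <<'E'
from go import *
a,t=np.radians(6.0),.245
n=np.array([-np.sin(t)*np.cos(a),-np.sin(t)*np.sin(a),np.cos(t)])
F=np.array([602,221.7,108.7]);R=Rt(-84,n)
def tcp(h,S): return F+h*n-R@np.array(S)
E
python3 - <<'E'
from f import *
print(get_obs()['tcp_pos'],get_obs()['ft_force'])
print(R.round(3)); plan(tcp(45,[-1,0,-12.9]),R,16)
E
```

```text
[507.89117306 -40.28710151 157.30680797] [-1.34956147  0.46054898 -1.21864307]
[[ 0.965  0.105  0.241]
 [ 0.101 -0.995  0.025]
 [ 0.243  0.    -0.97 ]]
16 x [10.3793, -13.7999, 2.1629, -0.0032, 0.015, 0.0264]
```

>>> play_rows(steps=[[10.4, -13.8, 2.16, -0.0032, 0.015, 0.0264, 0], [10.4, -13.8, 2.16, -0.0032, 0.015, 0.0264, 0], [10.4, -13.8, 2.16, -0.0032, 0.015, 0.0264, 0], [10.4, -13.8, 2.16, -0.0032, 0.015, 0.0264, 0], [10.4, -13.8, 2.16, -0.0032, 0.015, 0.0264, 0], [10.4, -13.8, 2.16, -0.0032, 0.015, 0.0264, 0], [10.4, -13.8, 2.16, -0.0032, 0.015, 0.0264, 0], [10.4, -13.8, 2.16, -0.0032, 0.015, 0.0264, 0], [10.4, -13.8, 2.16, -0.0032, 0.015, 0.0264, 0], [10.4, -13.8, 2.16, -0.0032, 0.015, 0.0264, 0], [10.4, -13.8, 2.16, -0.0032, 0.015, 0.0264, 0], [10.4, -13.8, 2.16, -0.0032, 0.015, 0.0264, 0], [10.4, -13.8, 2.16, -0.0032, 0.015, 0.0264, 0], [10.4, -13.8, 2.16, -0.0032, 0.015, 0.0264, 0], [10.4, -13.8, 2.16, -0.0032, 0.015, 0.0264, 0], [10.4, -13.8, 2.16, -0.0032, 0.015, 0.0264, 0], [0, 0, 0, 0, 0, 0, 0], [0, 0, 0, 0, 0, 0, 0]])

```text
clock: 19.63
tcp_pos: [593.7, 221.4, 137.4]
orientation: [[0.966, 0.106, 0.237], [0.103, -0.994, 0.025], [0.238, 0.0, -0.971]]
ft_force: [-0.0, -0.7, -1.6]
opening: 13.0
grip_force: 58.6
```

```bash
cat > s.py <<'E'
from f import *
def face_fit(P,it=5):
    for _ in range(it):
        c=np.median(P,0);_,_,v=np.linalg.svd(P-P.mean(0));k=v[2]*np.sign(v[2][2]);P=P[abs((P-P.mean(0))@k)<3]
    return P,k
def run():
  o=get_obs();print(o['clock'],o['tcp_pos'].round(1),o['ft_force'].round(1));plan(tcp(45,[-1,0,-12.9]),R,1)
  X=np.c_[R[:,0],-R[:,1],n]  # face axes
  out=[]
  for nm in('scene','top'):
    im,d=get_image(nm);W=world(nm,d);q=(W-F)@X
    g=(im.max(2).astype(int)-im.min(2)<40)&(im.min(2)>75)
    m=(d>0)&g&(np.abs(q[...,0])<55)&(np.abs(q[...,1])<60)&(q[...,2]>20)&(q[...,2]<62)
    k,l,s,c=cv2.connectedComponentsWithStats(m.astype(np.uint8))
    if k>1:
        P,kk=face_fit(W[m]);Q=(P-F)@X;print(nm,'plate top in face axes',rectQ(Q),'h',np.median(Q[:,2]).round(1),'normal',(X.T@kk).round(3),len(P))
    c=camera_params(nm);p=c['mtx']@(np.array(c['R'])@F+c['t']);u,v=(p[:2]/p[2]).astype(int)
    out.append(cv2.resize(im[max(0,v-50):v+40,u-50:u+50],(400,360),interpolation=2)[:,:,::-1])
  return np.hstack(out)
def rectQ(Q):
    r=cv2.minAreaRect(Q[:,:2].astype(np.float32));return [np.round(r[0],1).tolist(),np.round(r[1],1).tolist(),round(r[2],1)]
E
python3 -c "
from s import *
cv2.imwrite('pics/g.png',run())"
```

```text
19.6333 [593.7 221.4 137.4] [-0.  -0.7 -1.6]
1 x [2.0674, 0.5669, -2.2364, -0.0002, 0.0048, 0.0017]
scene plate top in face axes [[0.7, -0.0], [79.1, 60.3], 87.2] h 47.1 normal [-0.015  0.     1.   ] 169
top plate top in face axes [[17.1, -32.0], [13.8, 13.5], 82.0] h 48.8 normal [ 0.091 -0.208  0.974] 21
```

View pics/g.png

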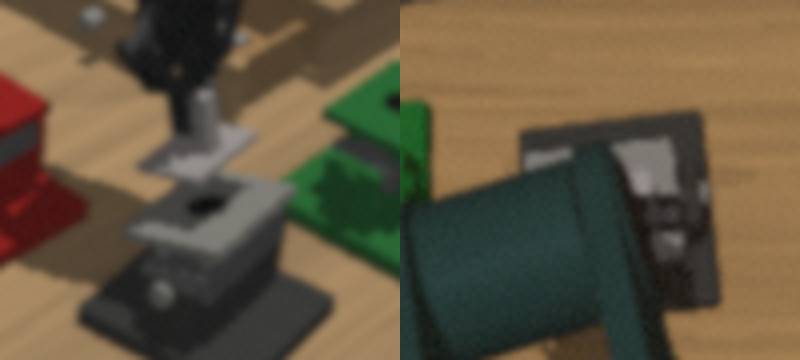

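The slide hovers level with the face, at left-crop (200,155) with the face below at (210,210). The top view is blocked by the arm. Comparing slide and face centres within the scene camera only, so its bias cancels.

```bash
python3 - <<'E'
from s import *
X=np.c_[R[:,0],-R[:,1],n]
for nm in('scene','top'):
    f=np.load(nm+'0.npz');im,d,W=f['im'].astype(int),f['d'],f['W'];q=(W-F)@X
    g=(im.max(2)-im.min(2)<40)&(im.min(2)>75)
    m=(d>0)&g&(np.abs(q[...,0])<60)&(np.abs(q[...,1])<65)&(abs(q[...,2])<8)
    P,k=face_fit(W[m]);Q=(P-F)@X;h=np.median(Q[:,2]);print(nm,'face',rectQ(Q),'h',h.round(2),'n',(X.T@k).round(3),len(P))
    # window: darkness-weighted centroid, ray-plane
    c=camera_params(nm);K,Rc,t=map(np.array,(c['mtx'],c['R'],c['t']));C=-Rc.T@t
    vs,us=np.mgrid[0:420,0:560];ray=np.stack([(us-K[0,2])/K[0,0],(vs-K[1,2])/K[1,1],np.ones(us.shape)],-1)@Rc
    s=((F+h*n-C)@n)/(ray@n);Y=((C+ray*s[...,None])-F)@X
    w=np.hypot(Y[...,0],Y[...,1])<26
    b=im.sum(2);ref=np.median(b[w&(np.hypot(Y[...,0],Y[...,1])>21)]);wt=np.clip(ref-b-40,0,None)*w
    print('  window',(Y[...,:2]*wt[...,None]).sum((0,1))/wt.sum())
    # colour edges: extents of bright region on plane
    mm=g&(np.abs(Y[...,0])<55)&(np.abs(Y[...,1])<64)
    kk,l,st,_=cv2.connectedComponentsWithStats(mm.astype(np.uint8));mm=l==(1+st[1:,4].argmax());print('  color rect',rectQ(Y[mm]))
im,d=get_image('scene');
nm='scene';c=camera_params(nm);K,Rc,t=map(np.array,(c['mtx'],c['R'],c['t']));C=-Rc.T@t
vs,us=np.mgrid[0:420,0:560];ray=np.stack([(us-K[0,2])/K[0,0],(vs-K[1,2])/K[1,1],np.ones(us.shape)],-1)@Rc
s=((F+47.1*n-C)@n)/(ray@n);Y=((C+ray*s[...,None])-F)@X;im=im.astype(int);W=world(nm,d);q=(W-F)@X
m=(d>0)&(q[...,2]>35)&(q[...,2]<53)&(np.abs(Y[...,0])<50)&(np.abs(Y[...,1])<50)&(im.min(2)>75)
print('slide',rectQ(Y[m]),m.sum())
E
```

```text
scene face [[2.9, 0.5], [90.2, 110.1], 0.9] h -1.59 n [0.    0.001 1.   ] 474
  window [1.23005914 2.66217967]
  color rect [[5.3, -1.3], [94.2, 120.2], 1.9]
top face [[-0.1, -0.3], [85.0, 103.8], 0.1] h 0.2 n [-0.     0.007  1.   ] 664
  window [-1.22720017 -0.86236413]
  color rect [[-1.2, -1.1], [87.1, 105.7], 0.7]
slide [[1.8, -2.8], [84.0, 62.8], 89.5] 205
```

Slide and face centres agree to about 1–2 mm. Approaching along the normal with a small correction.

>>> play_rows(steps=[[1.7, 0, 0, 0, 0.0048, 0.0017, 0], [0, 0, 6, 0, 0, 0, 0], [0, 0, 6, 0, 0, 0, 0], [0, 0, 6, 0, 0, 0, 0], [0, 0, 6, 0, 0, 0, 0], [0, 0, 5, 0, 0, 0, 0], [0, 0, 3, 0, 0, 0, 0], [0, 0, 2, 0, 0, 0, 0], [0, 0, 0, 0, 0, 0, 0], [0, 0, 0, 0, 0, 0, 0]])

```text
clock: 20.62
tcp_pos: [605.1, 222.3, 106.6]
orientation: [[0.964, 0.103, 0.244], [0.099, -0.995, 0.026], [0.246, -0.001, -0.969]]
ft_force: [-0.5, 0.2, -1.8]
opening: 13.1
grip_force: 58.6
```

```bash
cat > st.py <<'E'
from f import *
o=get_obs();print(o['clock'],(R.T@(o['tcp_pos']-tcp(0,[-1,0,-12.9]))).round(2),'F tool',(R.T@o['ft_force']).round(1),'M',o['moment'].round(2),'dR',Ro.from_matrix(R.T@o['orientation']).as_rotvec().round(4))
E
python3 st.py; python3 - <<'E'
from s import *
cv2.imwrite('pics/i.png',cv2.resize(get_image('scene')[0][150:240,285:385][:,:,::-1],(800,600),interpolation=2)) 
E
```

```text
20.6167 [  1.57  -0.24 -10.13] F tool [-0.9 -0.3  1.7] M [-0.01  0.13 -0.03] dR [0.0005 0.0032 0.0021]
```

View pics/i.png

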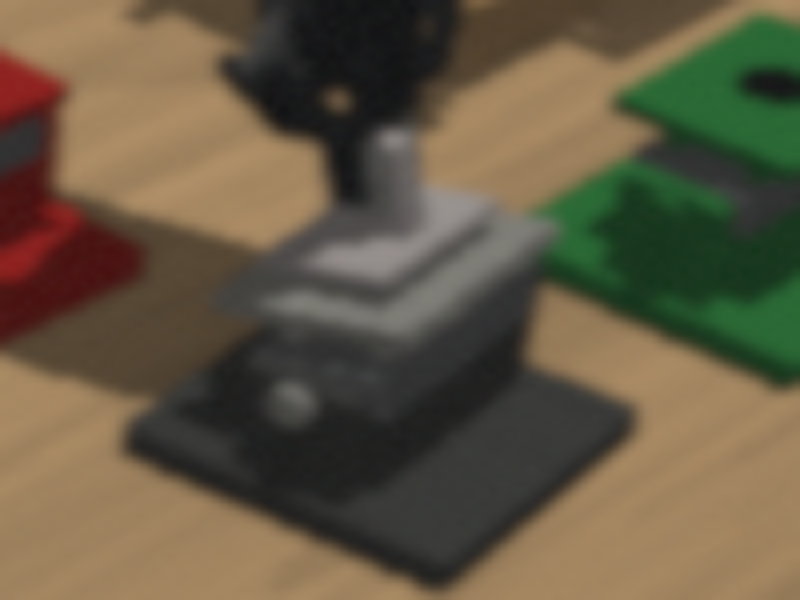

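```bash
python3 - <<'E'
from s import *
X=np.c_[R[:,0],-R[:,1],n];c=camera_params('scene');K,Rc,t=map(np.array,(c['mtx'],c['R'],c['t']))
def pr(q):
    p=K@(Rc@(F+X@np.array(q,float))+t);u=p[:2]/p[2];return [((u[0]-285)*8).round(),((u[1]-150)*600/90).round()]
for nm,a,b,h in(('plate',28,38,16),('face',43,52,-.7)):
    print(nm,[pr((i*a,j*b,h)) for i,j in((1,1),(1,-1),(-1,-1),(-1,1))])
print('dx',np.subtract(pr((5,0,16)),pr((0,0,16))),'dy',np.subtract(pr((0,5,16)),pr((0,0,16))),'dz',np.subtract(pr((0,0,5)),pr((0,0,0))))
E
```

```text
plate [[np.float64(488.0), np.float64(194.0)], [np.float64(371.0), np.float64(275.0)], [np.float64(246.0), np.float64(249.0)], [np.float64(364.0), np.float64(171.0)]]
face [[np.float64(547.0), np.float64(218.0)], [np.float64(389.0), np.float64(331.0)], [np.float64(197.0), np.float64(289.0)], [np.float64(357.0), np.float64(183.0)]]
dx [12.  2.] dy [ 8. -5.] dz [-1. -9.]
```

Projected corners match what the picture shows for both plate and face, offset by the same ≈(+8,+5) px, so the slide is centred to about 1 mm. Closing in.

>>> play_rows(steps=[[-0.8, 0, 2, 0, -0.003, -0.002, 0], [0, 0, 2, 0, 0, 0, 0], [0, 0, 2, 0, 0, 0, 0], [0, 0, 1, 0, 0, 0, 0], [0, 0, 1, 0, 0, 0, 0], [0, 0, 0, 0, 0, 0, 0], [0, 0, 0, 0, 0, 0, 0]])

```text
clock: 21.25
tcp_pos: [606.3, 222.3, 98.6]
orientation: [[0.965, 0.104, 0.241], [0.101, -0.995, 0.026], [0.243, -0.001, -0.97]]
ft_force: [0.3, -0.0, -1.7]
opening: 13.0
grip_force: 58.6
```

```bash
python3 st.py
```

```text
21.25 [ 0.73 -0.17 -2.11] F tool [-0.1  0.1  1.7] M [ 0.04  0.15 -0.01] dR [0.0005 0.0002 0.0003]
```

>>> play_rows(steps=[[0, 0, 1, 0, 0, 0, 0], [0, 0, 0, 0, 0, 0, 0], [0, 0, 0, 0, 0, 0, 0]])

```text
clock: 21.5
tcp_pos: [606.5, 222.4, 97.8]
orientation: [[0.965, 0.104, 0.241], [0.101, -0.995, 0.026], [0.243, -0.001, -0.97]]
ft_force: [0.5, -0.9, -1.9]
opening: 13.2
grip_force: 58.6
```

```bash
python3 st.py
```

```text
21.5 [ 0.76 -0.22 -1.18] F tool [-0.1  1.   1.9] M [-0.02  0.16 -0.05] dR [0.0005 0.0003 0.0002]
```

>>> play_rows(steps=[[0, 0, 1, 0, 0, 0, 0], [0, 0, 0, 0, 0, 0, 0], [0, 0, 0, 0, 0, 0, 0]])

```text
clock: 21.75
tcp_pos: [606.9, 222.4, 96.8]
orientation: [[0.965, 0.104, 0.242], [0.101, -0.995, 0.026], [0.243, -0.001, -0.97]]
ft_force: [0.2, -0.8, -1.8]
opening: 13.3
grip_force: 58.7
```

```bash
python3 st.py
```

```text
21.75 [ 0.88 -0.19 -0.21] F tool [-0.3  0.8  1.8] M [ 0.01  0.14 -0.  ] dR [0.0005 0.0005 0.0003]
```

>>> play_rows(steps=[[0, 0, 0.5, 0, 0, 0, 0], [0, 0, 0.5, 0, 0, 0, 0], [0, 0, 0, 0, 0, 0, 0]])

```text
clock: 22.0
tcp_pos: [607.1, 222.4, 96.1]
orientation: [[0.965, 0.104, 0.242], [0.101, -0.995, 0.026], [0.243, -0.001, -0.97]]
ft_force: [-1.4, -0.4, 1.7]
opening: 12.8
grip_force: 59.3
```

```bash
python3 st.py
```

```text
22.0 [ 0.92 -0.2   0.58] F tool [-1.   0.3 -2. ] M [0.01 0.24 0.04] dR [0.0005 0.0006 0.0002]
```

>>> play_rows(steps=[[0, 0, 0.5, 0, 0, 0, 0], [0, 0, 0.5, 0, 0, 0, 0], [0, 0, 0, 0, 0, 0, 0]])

```text
clock: 22.25
tcp_pos: [607.3, 222.5, 94.9]
orientation: [[0.965, 0.104, 0.242], [0.101, -0.995, 0.026], [0.243, -0.001, -0.97]]
ft_force: [-2.6, -0.8, 3.8]
opening: 12.8
grip_force: 59.4
```

```bash
python3 st.py
```

```text
22.25 [ 0.83 -0.2   1.74] F tool [-1.6  0.5 -4.3] M [0.07 0.29 0.02] dR [0.0005 0.0005 0.0003]
```

>>> play_rows(steps=[[0, 0, 0.5, 0, 0, 0, 0], [0, 0, 0.5, 0, 0, 0, 0], [0, 0, 0, 0, 0, 0, 0]])

```text
clock: 22.5
tcp_pos: [607.6, 222.5, 93.9]
orientation: [[0.965, 0.104, 0.242], [0.101, -0.995, 0.026], [0.243, -0.001, -0.97]]
ft_force: [-2.9, -0.6, 3.6]
opening: 13.3
grip_force: 59.6
```

```bash
python3 st.py
```

```text
22.5 [ 0.87 -0.21  2.77] F tool [-2.   0.3 -4.2] M [0.04 0.24 0.02] dR [0.0005 0.0005 0.0002]
```

Consistent with a contact at ≈0.4 mm and about 2.3 mm of travel so far. Another 2.6 mm to go.

>>> play_rows(steps=[[0, 0, 0.6, 0, 0, 0, 0], [0, 0, 0.5, 0, 0, 0, 0], [0, 0, 0.5, 0, 0, 0, 0], [0, 0, 0.5, 0, 0, 0, 0], [0, 0, 0.5, 0, 0, 0, 0], [0, 0, 0, 0, 0, 0, 0], [0, 0, 0, 0, 0, 0, 0], [0, 0, 0, 0, 0, 0, 0]])

```text
clock: 23.17
tcp_pos: [608.2, 222.6, 91.6]
orientation: [[0.965, 0.104, 0.242], [0.101, -0.995, 0.026], [0.243, -0.001, -0.97]]
ft_force: [-3.6, -2.2, 5.8]
opening: 13.3
grip_force: 59.9
```

```bash
python3 st.py; python3 - <<'E'
from s import *
im=get_image('scene')[0];fs=[]
W0=world('scene',get_image('scene')[1]);
cv2.imwrite('pics/j.png',cv2.resize(im[150:240,285:385][:,:,::-1],(800,600),interpolation=2)) 
print(np.mean([R.T@get_obs()['ft_force'] for _ in range(1)],0))
X=np.c_[R[:,0],-R[:,1],n];c=camera_params('scene');K,Rc,t=map(np.array,(c['mtx'],c['R'],c['t']))
def pr(q):
    p=K@(Rc@(F+X@np.array(q,float))+t);u=p[:2]/p[2];return [int((u[0]-285)*8),int((u[1]-150)*600/90)]
for nm,a,b,h in(('plate',28,38,0),('face',43,52,-6)): print(nm,[pr((i*a,j*b,h)) for i,j in((1,1),(1,-1),(-1,-1),(-1,1))])
E
```

```text
23.1667 [ 0.88 -0.21  5.24] F tool [-2.2  1.8 -6.6] M [ 0.01  0.34 -0.04] dR [0.0005 0.0005 0.0002]
[-1.76461029  0.95430864 -7.37402869]
plate [[492, 225], [376, 306], [251, 280], [368, 201]]
face [[548, 228], [390, 341], [198, 299], [358, 193]]
```

View pics/j.png

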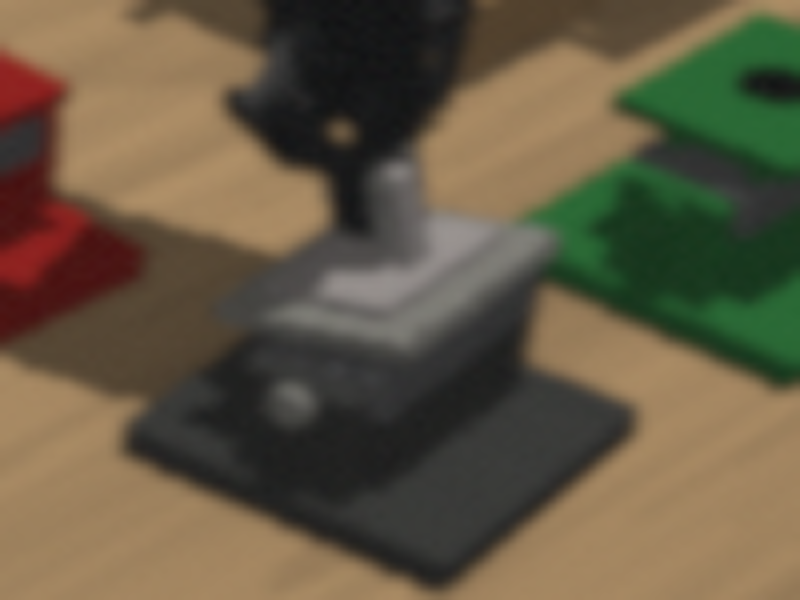

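The slide sits flush, with its near corner at crop (385,310) inside the face corner at (408,345). One rectified check of the centring.

```bash
python3 - <<'E'
from s import *
im=np.mean([get_image('scene')[0] for _ in range(4)],0).astype(np.uint8)[:,:,::-1].copy()
X=np.c_[R[:,0],-R[:,1],n];c=camera_params('scene');K,Rc,t=map(np.array,(c['mtx'],c['R'],c['t']))
out=[]
for h in(0.5,-5.5):
    ys,xs=np.meshgrid(np.arange(-65,65,.33),np.arange(65,-65,-.33)) # cols: y, rows: x downwards decreasing
    p=(F+np.stack([xs,ys,np.full(xs.shape,h)],-1)@X.T)@Rc.T+t;p=p@K.T;p=p/p[...,2:]
    o=cv2.remap(im,p[...,0].astype(np.float32),p[...,1].astype(np.float32),cv2.INTER_CUBIC)
    a,b=(28,38) if h>0 else (43,52)
    cv2.rectangle(o,(int((65-b)*3.03),int((65-a)*3.03)),(int((65+b)*3.03),int((65+a)*3.03)),(0,0,255),1);out.append(o)
cv2.imwrite('pics/k.png',np.hstack(out));print(o.shape)
E
```

```text
(394, 394, 3)
```

View pics/k.png

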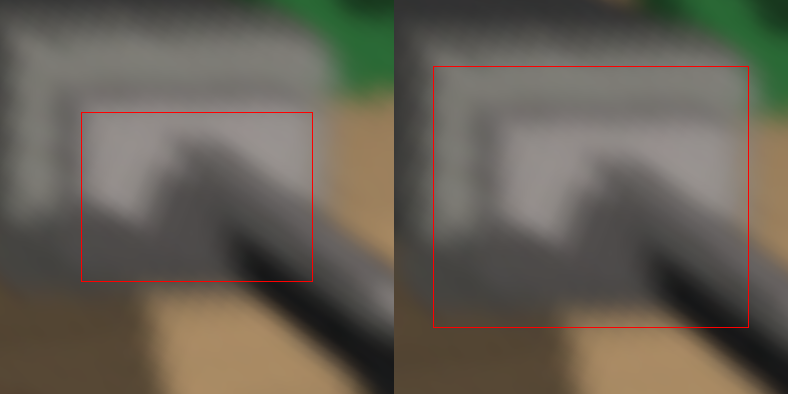

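In the rectified view, plate and face are shifted alike against the model boxes: x about +4 mm each, y about +1 against +2 mm. That puts the slide centred within about 1 mm and square. The push is ≈8 N at about 5 mm of travel.

```bash
python3 -c "
from rig import hand_in;print(hand_in())"
```

```text
the job is handed in; nothing more can be done
None
```

I handed the job in at about 24 s: the button was pressed, the lever dropped and was lifted back until it stayed up, and the slide is held flush against the grey sensing face. By measurement it is centred to about 1 mm and pressed in about 5 mm at roughly 8–9 N. The hub and boot were not touched, and no verdict came back.

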